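# Nest the turned bowls

### The job

Nest the three pale-wood turned vessels in size order: the medium bowl in the large bowl and the small cup in the medium bowl, each standing upright on the floor of the one around it, with the large bowl standing upright on the bench. Lower each one in rather than dropping it, and leave the dark-wood bowl where it stands.

Things in the scene. Friction and masses are not known exactly. Their poses are not given: they have to be found in the camera images.
- large_bowl: Round turned vessel, pale wood, open top, upright wall. Outer diameter 168 mm, height 60 mm, rounding in below 22 mm to a 134 mm foot; wall 5 mm thick, inner floor 8 mm above the underside; about 350 g. Origin: centre of the underside, on the bench at the start; z up through the mouth. Mouth 158 mm inside, 25 mm wider all round than the medium bowl.
- medium_bowl: Round turned vessel, pale wood, open top, upright wall. Outer diameter 108 mm, height 58 mm, rounding in below 22 mm to a 86 mm foot; wall 4 mm thick, inner floor 8 mm above the underside; about 160 g. Origin: centre of the underside, on the bench at the start; z up through the mouth. Too wide to grip across: pinch its wall at the rim. Mouth 100 mm inside, 25 mm wider all round than the small cup.
- small_cup: Round turned vessel, pale wood, open top, upright wall. Outer diameter 50 mm, height 55 mm, rounding in below 22 mm to a 40 mm foot; wall 4 mm thick, inner floor 8 mm above the underside; about 60 g. Origin: centre of the underside, on the bench at the start; z up through the mouth. Can be gripped across its outside.
- dark_bowl: Round turned vessel, dark brown wood, open top, upright wall. Outer diameter 108 mm, height 58 mm, rounding in below 22 mm to a 86 mm foot; wall 4 mm thick, inner floor 8 mm above the underside; about 160 g. Origin: centre of the underside, on the bench at the start; z up through the mouth. Same shape as the medium bowl; not part of the set.
Not all that is in view belongs to the job. Leave any pink or yellow look-alike of the medium_bowl alone.

How it is judged:
By the outcome, as a careful person would: the job done as asked, in the order asked, and still so for the second after the job is handed in, with the robot touching nothing.
It also fails if it takes over 64 s, if anything falls off the work surface, if the arm or the gripper's body presses on something with over 40 N, if the wrist force passes 120 N, or if a joint passes its speed limit or range.

### The arm

A 6-joint arm with a two-finger parallel gripper is mounted at the origin on the work surface. World frame = base frame: x ahead of the robot, y to its left, z up, the work surface at z = 0. Lengths are in m, angles in rad, forces in N, time in s.
With the tool pointing down it reaches from about 0.375 to 0.975 m from the base axis. Payload 3.8 kg.
Tool frame: the origin (TCP) lies midway between the tips of the shut fingers; the grasp point (between the pads) lies 19 mm behind it; z points along the fingers, y is the line along which they close (so a half turn about z gives the same grasp; the last joint's range is limited). The gripper opens to 85 mm and grips with 20 to 120 N. Pads are 22 mm wide; open, the fingers measure 114 mm over their backs; the gripper's body (76 mm by 85 mm) begins 54 mm behind the grasp point. The pads swing forward as they close: fully open they stand 13 mm farther back than shut.
Start: joints at [1.264, 0.264, 1.604, -0, 1.274, -0.037], TCP at [0.18, 0.651, 0.231] pointing down, gripper open.
Joint ranges: [-2.63, 2.63], [-0.94, 2.18], [0.31, 2.57], [-1.31, 4.45], [0, 2.66], [-2.55, 2.55]. Speed limits (rad/s): [2.57, 2.57, 3.14, 3.14, 3.14, 3.14].

### API

Orientations are given as a rotation vector (axis times angle).
In Python, from workcell import bot, read_camera, camera_info, ticket gives the robot as it stands.
- The arm moves only by the tool servo_tool, never from a script. Its argument "targets" is a list of rows, each an object of numbers: "hand": the closure, from -1 (fully open) to 1 (shut); "x", "y", "z": the shift along the tool's x, y, z as a fraction of full scale; "roll": the turn about the tool's z as a fraction of full scale. In form: [{"hand": .., "x": .., "y": .., "z": .., "roll": ..}, ...]. A call has 1 to 10 rows; each row is the pose to reach, as a shift and turn from the pose commanded when the call began, along the tool's axes at that moment, turning the shorter way round; what a row does not reach only later rows make up. Full scale, the value 1, is 50 cm for a shift and 180 degrees for a turn. A row lasts 1/12 s, in which the tool goes at most 41.7 mm and 7.16 degrees, less where a joint would pass 70% of its speed; a pose out of reach is approached as far as the arm can. A call with a number of a shift or a turn outside -1 to 1 is refused whole. A call with a gripper value outside its range is refused whole. The fingers move at their own pace and stop on an object; "grip_force" is the grip in N (left out, the last holds). Time passes only in rows, so rows that repeat a pose let the fingers close. It gives the time, the measured TCP pose, the force, the opening and the grip force at its end, in the units of the state.
- bot.read_state(): the state, without advancing time (a new reading comes with each control period).
- read_camera(name): name is "scene" or "top" or "wrist"; returns the picture (480x640x3 uint8, red, green, blue); there is no depth.
- camera_info(name): a dict with "fx", "fy", "cx", "cy" (pixels), "eye" and "orientation" of the camera in the world; the wrist camera has in their place "T_tool_cam" (4x4, takes a point from camera to tool coordinates, whose origin is the TCP and whose axes are the flange's). Camera axes: x right, y down, z forward; pixel columns grow to the right and rows downward; lengths in m; the calibration is good to about 2 mm. A picture is of the moment at which its call begins: read the wrist's pose just before it. camera_info takes no time and is no camera call.
- ticket.finish_job(): hands the job in; it is judged then, once.
The state is a dict: "time": time; "q": joint angles; "joint_vel": joint speeds; "joint_torque": joint torques, N m; "tool_pos": TCP position; "tcp_rot": TCP orientation; "wrist_force": force on the tool from outside, world axes, zero at the start; "torque": the same for the moment, N m; "width": opening from 0.0 (shut) to 1.0 (fully open); "grip_force": force on a finger pad.
Only numpy, scipy, OpenCV 4.12 (cv2) and the standard library are available. Lean on these libraries where they do the work, as an engineer would, in place of code of your own. Each camera call takes 0.05 s, during which the arm holds its last target. There are 200 camera calls.

## Working session

There is one attempt and no reset: what is moved stays moved. The work goes in short steps, Python scripts to look and compute and a tool call to move; the robot and the scene stay as the last step left them, time stands still between calls to the robot, and variables do not carry over. Pictures are saved under pics/ and viewed, at most 10 in all, crops included, and the job is handed in when it is done.

Besides the shell and the picture viewer there is one more tool, called as a command line: name --argument value ..., lists and objects as JSON in quotes. servo_tool: Moves the arm, as the interface text tells. Its arguments: {"type":"object","properties":{"targets":{"type":"array"},"grip_force":{"type":"number"}},"required":["targets"]}

```bash
mkdir -p pics; python3 - <<'E'
from workcell import bot, read_camera, camera_info
import cv2,numpy as np
s=bot.read_state();print({k:np.round(v,3).tolist() for k,v in s.items()})
for n in("top","scene"):
    print(n,camera_info(n)); cv2.imwrite(f"pics/{n}0.png",read_camera(n)[:,:,::-1])
print(camera_info("wrist"))
E
```

```text
{'time': 0.0, 'q': [1.264, 0.265, 1.605, -0.0, 1.274, -0.037], 'joint_vel': [0.0, -0.001, 0.001, -0.002, 0.0, -0.001], 'joint_torque': [0.002, -51.511, -36.732, 0.0, 0.013, 0.0], 'tool_pos': [0.18, 0.65, 0.23], 'tcp_rot': [-0.422, -3.113, 0.004], 'wrist_force': [0.332, 0.787, -0.627], 'torque': [-0.043, 0.018, -0.015], 'grip_force': 0.0, 'width': 0.997}
top {'fx': 566.5802183197258, 'fy': 566.5802183197258, 'cx': 326.29743944137886, 'cy': 243.37113658290625, 'eye': array([ 0.51343369, -0.00759793,  1.07413159]), 'orientation': array([-2.1857014 ,  2.12631017, -0.07798417])}
scene {'fx': 565.0888372604475, 'fy': 565.0888372604475, 'cx': 310.45068778002064, 'cy': 243.5959827012895, 'eye': array([ 1.28828247, -0.3670383 ,  0.67419372]), 'orientation': array([-2.00677189, -1.18619163,  0.55873634])}
{'fx': 375.1548198366091, 'fy': 375.1548198366091, 'cx': 324.45262188933407, 'cy': 239.5256844442981, 'T_tool_cam': array([[-5.32102089e-05, -9.66063780e-01, -2.58303640e-01,
         6.42231330e-02],
       [ 9.99999594e-01,  1.80886704e-04, -8.82520590e-04,
        -8.36628618e-06],
       [ 8.99294871e-04, -2.58303582e-01,  9.66063378e-01,
        -1.43741257e-01],
       [ 0.00000000e+00,  0.00000000e+00,  0.00000000e+00,
         1.00000000e+00]])}
```

View pics/top0.png

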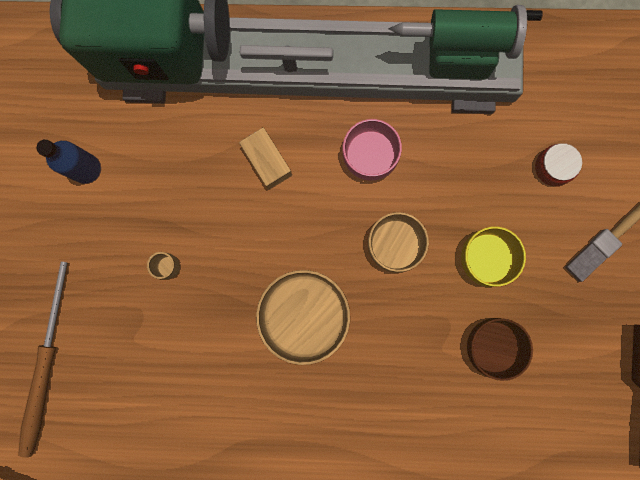

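View pics/scene0.png

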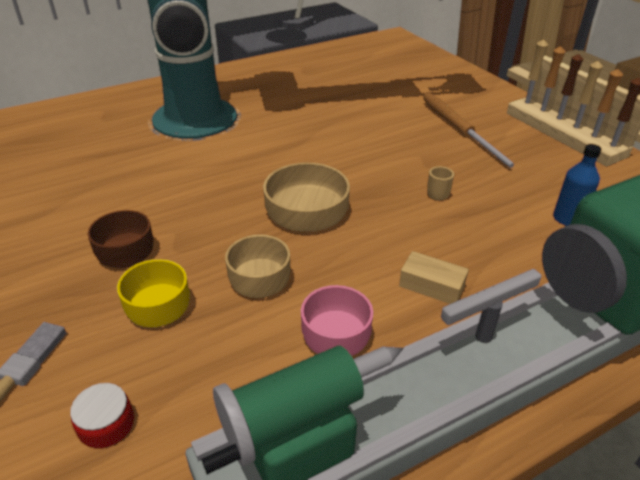

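The top view shows three pale vessels: the large bowl at (303,317), the medium bowl at (397,242) and the small cup at (163,265). Medium-shaped look-alikes are dark at (498,349), yellow at (494,256) and pink at (371,150). Only (397,242) is pale wood with about 30 px radius, so it is the medium bowl. Next I'll measure the rims and confirm with a crop.

```bash
cat > h.py <<'E'
from workcell import bot, read_camera, camera_info
import cv2,numpy as np
from scipy.spatial.transform import Rotation as R
def cast(n,uv,z,info=None):
    c=info or camera_info(n); d=R.from_rotvec(c["orientation"]).apply([(uv[0]-c["cx"])/c["fx"],(uv[1]-c["cy"])/c["fy"],1])
    return c["eye"]+d*(z-c["eye"][2])/d[2]
def circ(img,guess,r,win=15):
    g=cv2.GaussianBlur(cv2.cvtColor(img,cv2.COLOR_RGB2GRAY),(3,3),0)
    m=int(r+win); x0,y0=int(guess[0]-m),int(guess[1]-m)
    c=cv2.resize(g[y0:y0+2*m,x0:x0+2*m],None,fx=4,fy=4,interpolation=cv2.INTER_CUBIC)
    h=cv2.HoughCircles(c,cv2.HOUGH_GRADIENT_ALT if 0 else cv2.HOUGH_GRADIENT,1,8,param1=120,param2=12,minRadius=int(4*(r-1.5)),maxRadius=int(4*(r+2)))
    return [((a+1.5)/4+x0-.375,(b+1.5)/4+y0-.375,q/4) for a,b,q in h[0][:3]]
E
python3 - <<'E'
from h import *
im=read_camera("top"); o=cv2.resize(im,None,fx=2,fy=2,interpolation=cv2.INTER_CUBIC)
for n,g,r,h in(("large",(303,317),.084,.06),("med",(397,242),.054,.058),("cup",(163,265),.025,.055),("dark",(498,349),.054,.058),("yellow",(494,256),.054,.058),("pink",(371,150),.054,.058)):
    c=circ(im,g,566.6*r/(1.074-h))
    for k in c[:2]: print(n,np.round(k,1),np.round(cast("top",k[:2],h),4))
    cv2.circle(o,tuple(int(round(2*v+.5)) for v in c[0][:2]),int(round(2*c[0][2])),(0,0,255),1)
cv2.imwrite("pics/crop1.png",o[200:760,240:1040,::-1]*1); cv2.imwrite("pics/crop1.png",np.hstack([o[380:760,470:900,::-1],o[380:760,250:500,::-1]]))
E
```

```text
large [304.4 317.4  45.5] [0.4823 0.0579 0.06  ]
large [302.1 318.6  46. ] [0.4799 0.0618 0.06  ]
med [398.6 243.1  28.7] [ 0.6195 -0.1072  0.058 ]
med [397.6 241.4  28.8] [ 0.6227 -0.1054  0.058 ]
cup [161.4 264.9  12.6] [0.5689 0.3212 0.055 ]
cup [159.4 264.4  14.2] [0.5697 0.3249 0.055 ]Traceback (most recent call last):
  File "<stdin>", line 4, in <module>
  File "h.py", line 12, in circ
    return [((a+1.5)/4+x0-.375,(b+1.5)/4+y0-.375,q/4) for a,b,q in h[0][:3]]
                                                                   ~^^^
TypeError: 'NoneType' object is not subscriptable
```

```bash
cat >> h.py <<'E'
from scipy.optimize import least_squares
def rim(im,n,guess,r,h,lo=(12,30,60),hi=(30,140,255),info=None,half=True):
    """outer rim centre: colour mask contour cast to rim height, known-radius circle fit on the side away from the camera"""
    c=info or camera_info(n)
    hsv=cv2.cvtColor(im,cv2.COLOR_RGB2HSV); m=cv2.inRange(hsv,lo,hi)
    m=cv2.morphologyEx(m,cv2.MORPH_OPEN,np.ones((2,2)))
    cs,_=cv2.findContours(m,cv2.RETR_EXTERNAL,cv2.CHAIN_APPROX_NONE)
    k=min((k for k in cs if len(k)>40),key=lambda k:np.hypot(*(np.array(cv2.minEnclosingCircle(k)[0])-guess)))
    P=np.array([cast(n,p,h,c)[:2] for p in cv2.convexHull(k)[:,0].astype(float)])
    x=P.mean(0)
    for _ in range(4):
        d=P-x; u=x-c["eye"][:2]; u=u/np.linalg.norm(u)
        S=P[(d@u)>-.2*r] if half else P
        x=least_squares(lambda x:np.hypot(*(S-x).T)-r,x,loss="soft_l1",f_scale=.001).x
    return x,np.std(np.hypot(*(S-x).T)-r),np.median(np.hypot(*(S-x).T)),cv2.minEnclosingCircle(k),m
E
python3 - <<'E'
from h import *
im=read_camera("top"); hsv=cv2.cvtColor(im,cv2.COLOR_RGB2HSV)
for p in((397,242),(303,317),(163,265),(369,242),(430,200),(350,250),(260,230),(165,277)): print(p,hsv[p[1],p[0]])
for n,g,r,h in(("large",(303,317),.084,.06),("med",(397,242),.054,.058),("cup",(163,265),.025,.055)):
    q=rim(im,"top",g,r,h); print(n,np.round(q[0],4),np.round(q[1:3],4),np.round(q[3][0]),q[3][1])
o=np.hstack([im[190:370,230:440],cv2.cvtColor(q[4],cv2.COLOR_GRAY2RGB)[190:370,230:340],im[230:410,440:540]][:2]+[cv2.cvtColor(q[4],cv2.COLOR_GRAY2RGB)[190:370,140:200]])
cv2.imwrite("pics/crop1.png",cv2.resize(o,None,fx=2,fy=2)[:,:,::-1])
E
```

```text
(397, 242) [ 17 130 188]
(303, 317) [ 16 128 189]
(163, 265) [ 17 133 176]
(369, 242) [ 16 129 190]
(430, 200) [ 13 157 153]
(350, 250) [ 13 163 152]
(260, 230) [ 13 157 149]
(165, 277) [ 16 128 137]
large [0.482  0.0586] [0.0004 0.0839] [304. 318.] 47.301605224609375
med [ 0.6205 -0.1076] [0.0004 0.0538] [399. 243.] 30.523256301879883
cup [0.5672 0.3212] [0.0004 0.0248] [164. 266.] 16.02131462097168
```

View pics/crop1.png

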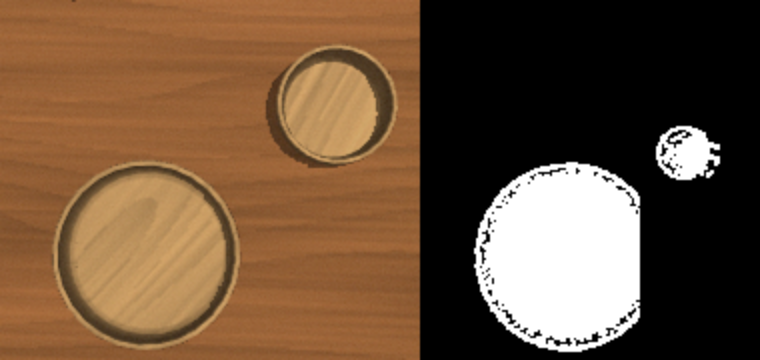

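The crop shows empty pale bowls: the large one at crop (147,255) and the medium one at crop (337,103). Both fit their known radii to within 0.5 mm. I'll pinch the medium rim along tool y, so no roll is needed.

```bash
cat >> h.py <<'E'
def go(p):
    s=bot.read_state(); d=R.from_rotvec(s["tcp_rot"]).inv().apply(np.array(p)-s["tool_pos"])
    print("t",round(s["time"],2),"at",np.round(s["tool_pos"],4),"frac",np.round(d/.5,4),"rows",round(np.linalg.norm(d)/.0417,1))
ty=lambda: R.from_rotvec(bot.read_state()["tcp_rot"]).as_matrix()[:,1]
E
python3 - <<'E'
from h import *
t=ty();print(R.from_rotvec(bot.read_state()["tcp_rot"]).as_matrix().round(4))
p=np.array([.6205,-.1076,0])+.052*t; print(p)
p[2]=.13; go(p)
E
```

```text
[[-9.638e-01  2.665e-01 -5.000e-04]
 [ 2.665e-01  9.638e-01 -1.400e-03]
 [ 1.000e-04 -1.500e-03 -1.000e+00]]
[ 6.34359823e-01 -5.74811476e-02 -7.69911595e-05]
t 0.2 at [0.1798 0.6501 0.2304] frac [-1.2535 -1.1214  0.2024] rows 20.3
```

servo_tool --targets '[{"hand": -1,"x": -0.62,"y": -0.55,"z": 0,"roll": 0},{"hand": -1,"x": -0.62,"y": -0.55,"z": 0,"roll": 0},{"hand": -1,"x": -0.62,"y": -0.55,"z": 0,"roll": 0},{"hand": -1,"x": -0.62,"y": -0.55,"z": 0,"roll": 0},{"hand": -1,"x": -0.62,"y": -0.55,"z": 0,"roll": 0},{"hand": -1,"x": -0.62,"y": -0.55,"z": 0,"roll": 0},{"hand": -1,"x": -0.62,"y": -0.55,"z": 0,"roll": 0},{"hand": -1,"x": -0.62,"y": -0.55,"z": 0,"roll": 0},{"hand": -1,"x": -0.62,"y": -0.55,"z": 0,"roll": 0},{"hand": -1,"x": -0.62,"y": -0.55,"z": 0,"roll": 0}]'

```text
time: 1.03
tool_pos: [0.406, 0.3008, 0.2314]
tcp_rot: [0.422, 3.113, 0.0]
wrist_force: [0.9, 0.3, -0.2]
width: 1.001
grip_force: 0.0
```

servo_tool --targets '[{"hand": -1,"x": -0.63,"y": -0.57,"z": 0.2,"roll": 0},{"hand": -1,"x": -0.63,"y": -0.57,"z": 0.2,"roll": 0},{"hand": -1,"x": -0.63,"y": -0.57,"z": 0.2,"roll": 0},{"hand": -1,"x": -0.63,"y": -0.57,"z": 0.2,"roll": 0},{"hand": -1,"x": -0.63,"y": -0.57,"z": 0.2,"roll": 0},{"hand": -1,"x": -0.63,"y": -0.57,"z": 0.2,"roll": 0},{"hand": -1,"x": -0.63,"y": -0.57,"z": 0.2,"roll": 0},{"hand": -1,"x": -0.63,"y": -0.57,"z": 0.2,"roll": 0},{"hand": -1,"x": -0.63,"y": -0.57,"z": 0.2,"roll": 0},{"hand": -1,"x": -0.63,"y": -0.57,"z": 0.2,"roll": 0}]'

```text
time: 1.87
tool_pos: [0.6234, -0.0415, 0.1352]
tcp_rot: [-0.423, -3.113, -0.0]
wrist_force: [0.7, 0.1, -0.0]
width: 0.999
grip_force: 0.0
```

```bash
python3 - <<'E'
from h import *
p=np.array([.6205,-.1076,0])+.052*ty(); p[2]=.13; go(p)
E
```

```text
t 1.87 at [ 0.6234 -0.0415  0.1352] frac [-0.0298 -0.0249  0.0104] rows 0.5
```

servo_tool --targets '[{"hand": -1,"x": -0.03,"y": -0.025,"z": 0.01,"roll": 0},{"hand": -1,"x": -0.03,"y": -0.025,"z": 0.01,"roll": 0},{"hand": -1,"x": -0.03,"y": -0.025,"z": 0.01,"roll": 0},{"hand": -1,"x": -0.03,"y": -0.025,"z": 0.01,"roll": 0}]'

```text
time: 2.2
tool_pos: [0.6333, -0.0551, 0.1305]
tcp_rot: [-0.423, -3.112, -0.001]
wrist_force: [0.7, -0.2, -0.5]
width: 1.002
grip_force: 0.0
```

```bash
python3 - <<'E'
from h import *
p=np.array([.6205,-.1076,0])+.052*ty(); p[2]=.13; go(p)
s=bot.read_state(); im=read_camera("wrist"); ci=camera_info("wrist")
T=np.eye(4);T[:3,:3]=R.from_rotvec(s["tcp_rot"]).as_matrix();T[:3,3]=s["tool_pos"]; W=T@ci["T_tool_cam"]
c=dict(ci,eye=W[:3,3],orientation=R.from_matrix(W[:3,:3]).as_rotvec())
# expected rim ellipse
a=np.linspace(0,2*np.pi,60); P=np.c_[.6205+.054*np.cos(a),-.1076+.054*np.sin(a),.058+0*a]
q=(P-W[:3,3])@W[:3,:3]; uv=q[:,:2]/q[:,2:]*ci["fx"]+[ci["cx"],ci["cy"]]
o=im[:,:,::-1].copy(); [cv2.circle(o,(int(u),int(v)),1,(255,0,0),-1) for u,v in uv if abs(u)<2000]
cv2.imwrite("pics/w1.png",o)
E
```

```text
t 2.2 at [ 0.6333 -0.0551  0.1305] frac [-0.0034 -0.0041  0.0011] rows 0.1
```

View pics/w1.png

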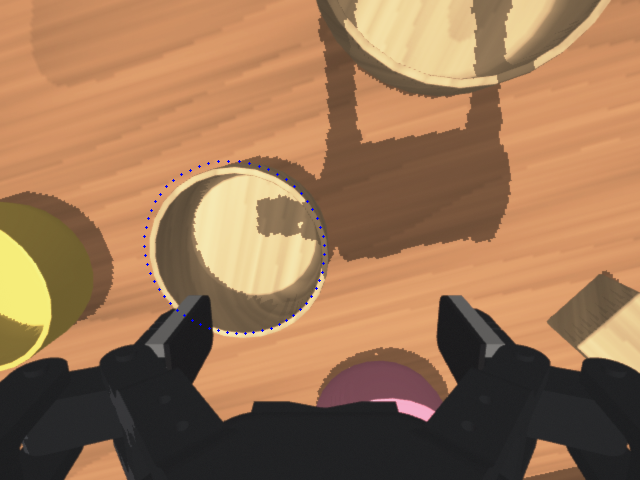

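The wrist view shows the medium bowl rim centred at about (240,252), 4–5 px (2 mm) from the predicted dots. The yellow bowl is well clear at far left. I'll shift slightly toward the rim and descend.

servo_tool --targets '[{"hand": -1,"x": -0.005,"y": -0.001,"z": 0.05,"roll": 0},{"hand": -1,"x": -0.005,"y": -0.001,"z": 0.1,"roll": 0},{"hand": -1,"x": -0.005,"y": -0.001,"z": 0.15,"roll": 0},{"hand": -1,"x": -0.005,"y": -0.001,"z": 0.18,"roll": 0},{"hand": -1,"x": -0.005,"y": -0.001,"z": 0.2,"roll": 0},{"hand": -1,"x": -0.005,"y": -0.001,"z": 0.205,"roll": 0},{"hand": -1,"x": -0.005,"y": -0.001,"z": 0.205,"roll": 0}]' --grip_force 40

```text
time: 2.83
tool_pos: [0.6357, -0.0557, 0.0282]
tcp_rot: [-0.42, -3.113, -0.0]
wrist_force: [0.1, 0.3, 0.2]
width: 0.997
grip_force: 0.0
```

servo_tool --targets '[{"hand": 1,"x": 0,"y": 0,"z": 0,"roll": 0},{"hand": 1,"x": 0,"y": 0,"z": 0,"roll": 0},{"hand": 1,"x": 0,"y": 0,"z": 0,"roll": 0},{"hand": 1,"x": 0,"y": 0,"z": 0,"roll": 0},{"hand": 1,"x": 0,"y": 0,"z": 0,"roll": 0},{"hand": 1,"x": 0,"y": 0,"z": 0,"roll": 0},{"hand": 1,"x": 0,"y": 0,"z": 0,"roll": 0},{"hand": 1,"x": 0,"y": 0,"z": 0,"roll": 0},{"hand": 1,"x": 0,"y": 0,"z": 0,"roll": 0},{"hand": 1,"x": 0,"y": 0,"z": 0,"roll": 0}]' --grip_force 40

```text
time: 3.67
tool_pos: [0.6363, -0.0568, 0.0287]
tcp_rot: [0.423, 3.113, -0.0]
wrist_force: [-1.0, -0.4, 3.8]
width: 0.066
grip_force: 38.0
```

servo_tool --targets '[{"hand": 1,"x": 0,"y": 0,"z": 0,"roll": 0},{"hand": 1,"x": 0,"y": 0,"z": 0,"roll": 0},{"hand": 1,"x": 0,"y": 0,"z": -0.01,"roll": 0},{"hand": 1,"x": 0,"y": 0,"z": -0.03,"roll": 0},{"hand": 1,"x": 0,"y": 0,"z": -0.06,"roll": 0},{"hand": 1,"x": 0,"y": 0,"z": -0.1,"roll": 0},{"hand": 1,"x": 0,"y": 0,"z": -0.15,"roll": 0},{"hand": 1,"x": 0,"y": 0,"z": -0.19,"roll": 0},{"hand": 1,"x": 0,"y": 0,"z": -0.2,"roll": 0},{"hand": 1,"x": 0,"y": 0,"z": -0.2,"roll": 0}]' --grip_force 60

```text
time: 4.5
tool_pos: [0.6379, -0.0569, 0.131]
tcp_rot: [0.422, 3.108, 0.0]
wrist_force: [1.0, 0.2, -1.5]
width: 0.061
grip_force: 56.7
```

```bash
python3 - <<'E'
from h import *
s=bot.read_state(); h=s["tool_pos"][2]-.0287+.058
im=read_camera("top"); q=rim(im,"top",(0,0),.054,h) if 0 else None
cv2.imwrite("pics/t2.png",np.hstack([im[130:370,250:520],read_camera("scene")[100:340,160:460]])[:,:,::-1])
p=np.array([.482,.0586,0])+.052*ty(); p[2]=.1287+.0; go(p)
E
```

```text
t 4.6 at [ 0.6355 -0.0566  0.1274] frac [ 0.3573  0.2443 -0.0022] rows 5.2
```

View pics/t2.png

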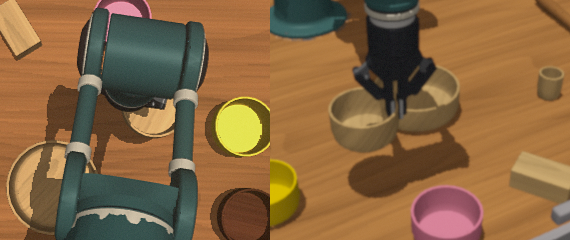

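The scene crop shows the bowl held level in the gripper at (365,115). Next I'll carry it over the large bowl.

```bash
python3 - <<'E'
from h import *
go([.4978,.1094,.1287])
E
```

```text
t 4.6 at [ 0.6355 -0.0566  0.1274] frac [ 0.3539  0.2466 -0.0022] rows 5.2
```

servo_tool --targets '[{"hand": 1,"x": 0.06,"y": 0.04,"z": 0,"roll": 0},{"hand": 1,"x": 0.12,"y": 0.08,"z": 0,"roll": 0},{"hand": 1,"x": 0.18,"y": 0.122,"z": 0,"roll": 0},{"hand": 1,"x": 0.24,"y": 0.163,"z": 0,"roll": 0},{"hand": 1,"x": 0.3,"y": 0.204,"z": 0,"roll": 0},{"hand": 1,"x": 0.33,"y": 0.23,"z": 0,"roll": 0},{"hand": 1,"x": 0.35,"y": 0.243,"z": 0,"roll": 0},{"hand": 1,"x": 0.354,"y": 0.246,"z": 0,"roll": 0},{"hand": 1,"x": 0.354,"y": 0.246,"z": 0,"roll": 0},{"hand": 1,"x": 0.354,"y": 0.246,"z": 0,"roll": 0}]'

```text
time: 5.43
tool_pos: [0.4989, 0.1083, 0.1279]
tcp_rot: [0.423, 3.113, -0.001]
wrist_force: [0.2, 0.3, -2.5]
width: 0.058
grip_force: 58.2
```

```bash
python3 - <<'E'
from h import *
go([.4978,.1094,.0367])
s=bot.read_state(); im=read_camera("wrist"); ci=camera_info("wrist")
T=np.eye(4);T[:3,:3]=R.from_rotvec(s["tcp_rot"]).as_matrix();T[:3,3]=s["tool_pos"]; W=T@ci["T_tool_cam"]
o=im[:,:,::-1].copy()
a=np.linspace(0,2*np.pi,80)
for cx,cy,r,h,k in((.482,.0586,.084,.06,(255,0,0)),(s["tool_pos"][0]-.0158,s["tool_pos"][1]-.0508,.054,s["tool_pos"][2]-.0287+.058,(0,0,255))):
    q=(np.c_[cx+r*np.cos(a),cy+r*np.sin(a),h+0*a]-W[:3,3])@W[:3,:3]; uv=q[:,:2]/q[:,2:]*ci["fx"]+[ci["cx"],ci["cy"]]
    [cv2.circle(o,(int(u),int(v)),1,k,-1) for u,v in uv if abs(u)<2000]
cv2.imwrite("pics/w2.png",o)
E
```

```text
t 5.43 at [0.4989 0.1083 0.1279] frac [0.0028 0.0016 0.1825] rows 2.2
```

View pics/w2.png

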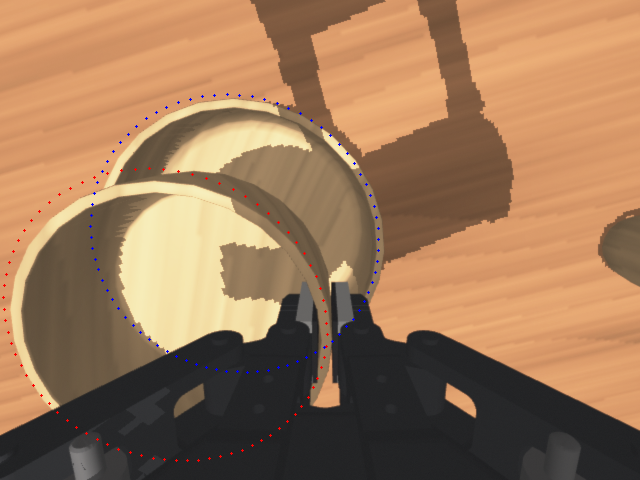

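The wrist view shows the held bowl (rim left edge at (12,305), top at (150,182)) and the large bowl (right edge at (382,235), top at (235,99)). Both are within 2–3 mm of prediction, which the 25 mm clearance covers. Lowering now.

servo_tool --targets '[{"hand": 1,"x": 0.005,"y": 0.002,"z": 0.03,"roll": 0},{"hand": 1,"x": 0.005,"y": 0.002,"z": 0.06,"roll": 0},{"hand": 1,"x": 0.005,"y": 0.002,"z": 0.09,"roll": 0},{"hand": 1,"x": 0.005,"y": 0.002,"z": 0.12,"roll": 0},{"hand": 1,"x": 0.005,"y": 0.002,"z": 0.145,"roll": 0},{"hand": 1,"x": 0.005,"y": 0.002,"z": 0.16,"roll": 0},{"hand": 1,"x": 0.005,"y": 0.002,"z": 0.17,"roll": 0},{"hand": 1,"x": 0.005,"y": 0.002,"z": 0.172,"roll": 0},{"hand": 1,"x": 0.005,"y": 0.002,"z": 0.172,"roll": 0},{"hand": 1,"x": 0.005,"y": 0.002,"z": 0.172,"roll": 0}]'

```text
time: 6.32
tool_pos: [0.4971, 0.1106, 0.043]
tcp_rot: [0.423, 3.112, 0.001]
wrist_force: [-0.7, 0.2, -0.7]
width: 0.057
grip_force: 58.2
```

servo_tool --targets '[{"hand": 1,"x": 0,"y": 0,"z": 0.003,"roll": 0},{"hand": 1,"x": 0,"y": 0,"z": 0.005,"roll": 0},{"hand": 1,"x": 0,"y": 0,"z": 0.007,"roll": 0},{"hand": 1,"x": 0,"y": 0,"z": 0.007,"roll": 0}]'

```text
time: 6.65
tool_pos: [0.4962, 0.1107, 0.0389]
tcp_rot: [0.422, 3.113, 0.0]
wrist_force: [-0.1, -0.4, -1.2]
width: 0.055
grip_force: 58.2
```

servo_tool --targets '[{"hand": 1,"x": 0,"y": 0,"z": 0.002,"roll": 0},{"hand": 1,"x": 0,"y": 0,"z": 0.004,"roll": 0},{"hand": 1,"x": 0,"y": 0,"z": 0.004,"roll": 0},{"hand": 1,"x": 0,"y": 0,"z": 0.004,"roll": 0}]'

```text
time: 6.98
tool_pos: [0.4961, 0.1106, 0.0368]
tcp_rot: [-0.422, -3.113, 0.0]
wrist_force: [0.1, 0.4, -1.6]
width: 0.056
grip_force: 58.1
```

servo_tool --targets '[{"hand": 1,"x": 0,"y": 0,"z": 0.002,"roll": 0},{"hand": 1,"x": 0,"y": 0,"z": 0.002,"roll": 0},{"hand": 1,"x": 0,"y": 0,"z": 0.002,"roll": 0}]'

```text
time: 7.23
tool_pos: [0.4963, 0.1108, 0.0366]
tcp_rot: [-0.423, -3.113, -0.0]
wrist_force: [-2.7, 0.1, 5.6]
width: 0.06
grip_force: 58.9
```

Contact is firm at the expected height. I'll open just enough to free the wall and rise.

servo_tool --targets '[{"hand": 0.72,"x": 0,"y": 0,"z": 0,"roll": 0},{"hand": 0.72,"x": 0,"y": 0,"z": 0,"roll": 0},{"hand": 0.72,"x": 0,"y": 0,"z": 0,"roll": 0},{"hand": 0.72,"x": 0,"y": 0,"z": 0,"roll": 0},{"hand": 0.72,"x": 0,"y": 0,"z": 0,"roll": 0}]'

```text
time: 7.65
tool_pos: [0.4962, 0.1106, 0.0357]
tcp_rot: [-0.423, -3.113, 0.0]
wrist_force: [-0.4, -0.2, 0.0]
width: 0.135
grip_force: 0.0
```

servo_tool --targets '[{"hand": 0.72,"x": 0,"y": 0,"z": -0.01,"roll": 0},{"hand": 0.72,"x": 0,"y": 0,"z": -0.03,"roll": 0},{"hand": 0.72,"x": 0,"y": 0,"z": -0.07,"roll": 0},{"hand": 0.72,"x": 0,"y": 0,"z": -0.13,"roll": 0},{"hand": 0,"x": 0,"y": 0,"z": -0.19,"roll": 0},{"hand": -1,"x": 0,"y": 0,"z": -0.25,"roll": 0},{"hand": -1,"x": 0,"y": 0,"z": -0.3,"roll": 0},{"hand": -1,"x": 0,"y": 0,"z": -0.3,"roll": 0},{"hand": -1,"x": 0,"y": 0,"z": -0.3,"roll": 0}]'

```text
time: 8.4
tool_pos: [0.498, 0.111, 0.1891]
tcp_rot: [0.422, 3.107, 0.003]
wrist_force: [-0.0, -0.1, -1.4]
width: 0.834
grip_force: 0.0
```

```bash
python3 - <<'E'
from h import *
go([.5672+.001,.3212+.001,.13])
E
```

```text
t 8.4 at [0.498  0.111  0.1891] frac [-0.0221  0.4443  0.1194] rows 5.5
```

Now I'll go over the cup and take a top view of the nest plus a wrist view of the cup.

servo_tool --targets '[{"hand": -1,"x": -0.022,"y": 0.08,"z": 0,"roll": 0},{"hand": -1,"x": -0.022,"y": 0.16,"z": 0,"roll": 0},{"hand": -1,"x": -0.022,"y": 0.24,"z": 0,"roll": 0},{"hand": -1,"x": -0.022,"y": 0.32,"z": 0.02,"roll": 0},{"hand": -1,"x": -0.022,"y": 0.4,"z": 0.06,"roll": 0},{"hand": -1,"x": -0.022,"y": 0.444,"z": 0.1,"roll": 0},{"hand": -1,"x": -0.022,"y": 0.444,"z": 0.12,"roll": 0},{"hand": -1,"x": -0.022,"y": 0.444,"z": 0.12,"roll": 0},{"hand": -1,"x": -0.022,"y": 0.444,"z": 0.12,"roll": 0}]'

```text
time: 9.15
tool_pos: [0.5641, 0.3204, 0.1234]
tcp_rot: [-0.421, -3.109, 0.005]
wrist_force: [0.0, -0.0, 0.3]
width: 1.002
grip_force: 0.0
```

```bash
python3 - <<'E'
from h import *
go([.5682,.3222,.03])
s=bot.read_state(); im=read_camera("wrist"); ci=camera_info("wrist")
T=np.eye(4);T[:3,:3]=R.from_rotvec(s["tcp_rot"]).as_matrix();T[:3,3]=s["tool_pos"]; W=T@ci["T_tool_cam"]
a=np.linspace(0,2*np.pi,50); o=im[:,:,::-1].copy()
q=(np.c_[.5682+.025*np.cos(a),.3222+.025*np.sin(a),.055+0*a]-W[:3,3])@W[:3,:3]; uv=q[:,:2]/q[:,2:]*ci["fx"]+[ci["cx"],ci["cy"]]
[cv2.circle(o,(int(u),int(v)),1,(255,0,0),-1) for u,v in uv]
t=read_camera("top"); t=cv2.resize(t[200:400,200:400],None,fx=2.4,fy=2.4)[:,:,::-1]
cv2.imwrite("pics/w3.png",np.hstack([o[:480,160:480],t]))
E
```

```text
t 9.15 at [0.5641 0.3204 0.1234] frac [-0.0075  0.0063  0.1868] rows 2.2
```

View pics/w3.png

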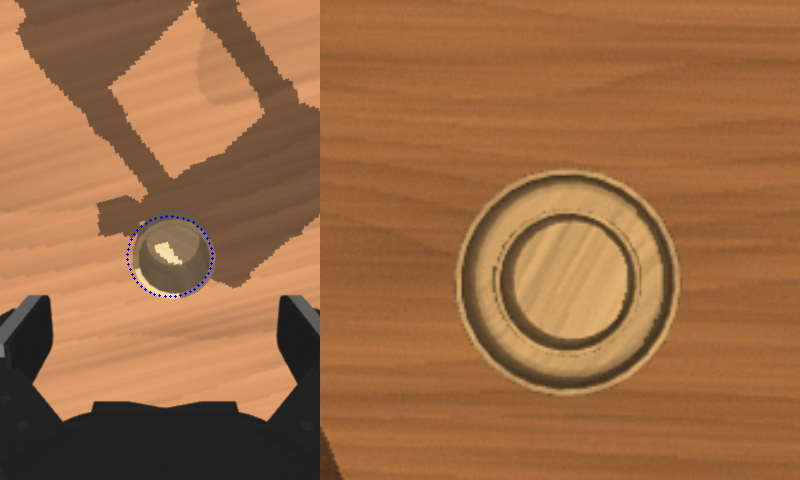

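Left: the cup rim at about (171,257) matches the dots. Right: the medium bowl is centred in the large one (at (568,282)) and level. Descending on the cup.

servo_tool --targets '[{"hand": -1,"x": -0.007,"y": 0.004,"z": 0.0,"roll": 0},{"hand": -1,"x": -0.007,"y": 0.004,"z": 0.05,"roll": 0},{"hand": -1,"x": -0.007,"y": 0.004,"z": 0.1,"roll": 0},{"hand": -1,"x": -0.007,"y": 0.004,"z": 0.15,"roll": 0},{"hand": -1,"x": -0.007,"y": 0.004,"z": 0.18,"roll": 0},{"hand": -1,"x": -0.007,"y": 0.004,"z": 0.195,"roll": 0},{"hand": -1,"x": -0.007,"y": 0.004,"z": 0.2,"roll": 0},{"hand": -1,"x": -0.007,"y": 0.004,"z": 0.2,"roll": 0},{"hand": -1,"x": -0.007,"y": 0.004,"z": 0.2,"roll": 0}]' --grip_force 30

```text
time: 10.0
tool_pos: [0.5713, 0.323, 0.0276]
tcp_rot: [0.423, 3.111, 0.003]
wrist_force: [0.3, 0.4, 0.9]
width: 0.998
grip_force: 0.0
```

```bash
python3 - <<'E'
from h import *
go([.5682,.3222,.022])
E
```

```text
t 10.0 at [0.5713 0.323  0.0276] frac [ 0.0056 -0.0032  0.0112] rows 0.2
```

servo_tool --targets '[{"hand": -1,"x": 0.005,"y": -0.003,"z": 0.01,"roll": 0},{"hand": -1,"x": 0.005,"y": -0.003,"z": 0.01,"roll": 0},{"hand": 1,"x": 0.005,"y": -0.003,"z": 0.01,"roll": 0},{"hand": 1,"x": 0.005,"y": -0.003,"z": 0.01,"roll": 0},{"hand": 1,"x": 0.005,"y": -0.003,"z": 0.01,"roll": 0},{"hand": 1,"x": 0.005,"y": -0.003,"z": 0.01,"roll": 0},{"hand": 1,"x": 0.005,"y": -0.003,"z": 0.01,"roll": 0},{"hand": 1,"x": 0.005,"y": -0.003,"z": 0.01,"roll": 0},{"hand": 1,"x": 0.005,"y": -0.003,"z": 0.01,"roll": 0},{"hand": 1,"x": 0.005,"y": -0.003,"z": 0.01,"roll": 0}]' --grip_force 30

```text
time: 10.83
tool_pos: [0.5676, 0.3223, 0.0215]
tcp_rot: [0.422, 3.112, 0.001]
wrist_force: [0.2, 0.1, 4.5]
width: 0.58
grip_force: 31.5
```

servo_tool --targets '[{"hand": 1,"x": 0,"y": 0,"z": 0,"roll": 0},{"hand": 1,"x": 0,"y": 0,"z": 0,"roll": 0}]'

```text
time: 11.0
tool_pos: [0.5676, 0.3223, 0.0215]
tcp_rot: [0.422, 3.112, 0.001]
wrist_force: [-0.7, -0.1, 5.3]
width: 0.581
grip_force: 31.6
```

servo_tool --targets '[{"hand": 1,"x": 0,"y": 0,"z": -0.01,"roll": 0},{"hand": 1,"x": 0,"y": 0,"z": -0.03,"roll": 0},{"hand": 1,"x": 0,"y": 0,"z": -0.07,"roll": 0},{"hand": 1,"x": 0,"y": 0,"z": -0.12,"roll": 0},{"hand": 1,"x": 0,"y": 0,"z": -0.17,"roll": 0},{"hand": 1,"x": 0,"y": 0,"z": -0.2,"roll": 0},{"hand": 1,"x": 0,"y": 0,"z": -0.22,"roll": 0},{"hand": 1,"x": 0,"y": 0,"z": -0.22,"roll": 0},{"hand": 1,"x": 0,"y": 0,"z": -0.22,"roll": 0}]'

```text
time: 11.75
tool_pos: [0.567, 0.3218, 0.1309]
tcp_rot: [0.423, 3.113, 0.0]
wrist_force: [0.4, -0.1, 0.0]
width: 0.58
grip_force: 31.3
```

```bash
python3 - <<'E'
from h import *
im=read_camera("top")
q=rim(im,"top",(303,317),.084,.06); print("large",q[0].round(4),q[1:3])
for k in circ(im,(303,317),566.6*.052/1.008,6): print(np.round(k,1),cast("top",k[:2],.066).round(4))
print("eye",cast("top",(303.7,317.2),.066).round(4))
go([.482,.0586,.13])
E
```

```text
large [0.4823 0.0586] (np.float64(0.0004521612686710144), np.float64(0.08386417271921524))
[303.4 317.4  28.2] [0.4824 0.0593 0.066 ]
[299.9 317.6  27.8] [0.4818 0.0654 0.066 ]
[302.1 314.9  30.8] [0.4867 0.0616 0.066 ]
eye [0.4827 0.0587 0.066 ]
t 11.8 at [0.5662 0.3214 0.1297] frac [ 2.220e-02 -5.515e-01  1.000e-04] rows 6.6
```

servo_tool --targets '[{"hand": 1,"x": 0.003,"y": -0.07,"z": 0,"roll": 0},{"hand": 1,"x": 0.006,"y": -0.14,"z": 0,"roll": 0},{"hand": 1,"x": 0.009,"y": -0.21,"z": 0,"roll": 0},{"hand": 1,"x": 0.012,"y": -0.28,"z": 0,"roll": 0},{"hand": 1,"x": 0.015,"y": -0.35,"z": 0,"roll": 0},{"hand": 1,"x": 0.018,"y": -0.42,"z": 0,"roll": 0},{"hand": 1,"x": 0.021,"y": -0.49,"z": 0,"roll": 0},{"hand": 1,"x": 0.023,"y": -0.53,"z": 0,"roll": 0},{"hand": 1,"x": 0.023,"y": -0.549,"z": 0,"roll": 0},{"hand": 1,"x": 0.023,"y": -0.549,"z": 0,"roll": 0}]'

```text
time: 12.63
tool_pos: [0.481, 0.0588, 0.1292]
tcp_rot: [-0.426, -3.109, 0.001]
wrist_force: [0.3, -0.1, -0.7]
width: 0.58
grip_force: 31.5
```

servo_tool --targets '[{"hand": 1,"x": 0,"y": 0,"z": 0,"roll": 0},{"hand": 1,"x": 0,"y": 0,"z": 0,"roll": 0},{"hand": 1,"x": 0,"y": 0,"z": 0,"roll": 0}]'

```text
time: 12.88
tool_pos: [0.4833, 0.0615, 0.1306]
tcp_rot: [-0.421, -3.113, -0.001]
wrist_force: [0.0, 0.5, -0.1]
width: 0.58
grip_force: 31.5
```

```bash
python3 - <<'E'
from h import *
go([.4828,.060,.0375])
s=bot.read_state(); im=read_camera("wrist"); ci=camera_info("wrist")
T=np.eye(4);T[:3,:3]=R.from_rotvec(s["tcp_rot"]).as_matrix();T[:3,3]=s["tool_pos"]; W=T@ci["T_tool_cam"]
a=np.linspace(0,2*np.pi,70); o=im[:,:,::-1].copy()
for cx,cy,r,h,k in((.4824,.059,.054,.066,(255,0,0)),(s["tool_pos"][0]-.0004,s["tool_pos"][1]-.0011,.025,s["tool_pos"][2]-.0215+.055,(0,0,255))):
    q=(np.c_[cx+r*np.cos(a),cy+r*np.sin(a),h+0*a]-W[:3,3])@W[:3,:3]; uv=q[:,:2]/q[:,2:]*ci["fx"]+[ci["cx"],ci["cy"]]
    [cv2.circle(o,(int(u),int(v)),1,k,-1) for u,v in uv if abs(u)<2000]
cv2.imwrite("pics/w4.png",o)
E
```

```text
t 12.88 at [0.4833 0.0615 0.1306] frac [ 1.000e-04 -3.100e-03  1.863e-01] rows 2.2
```

View pics/w4.png

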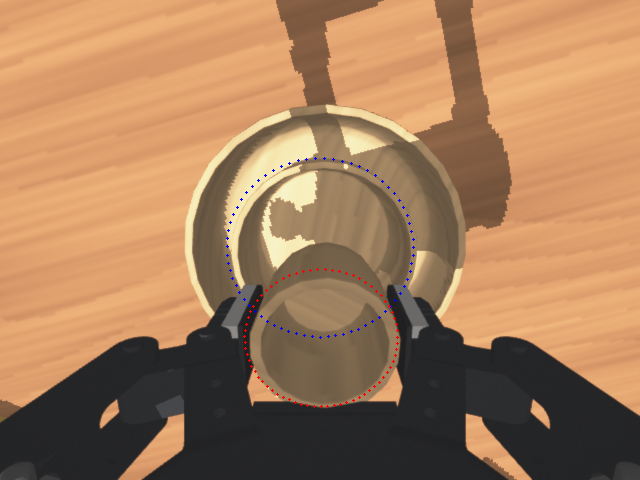

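The wrist view shows the held cup (rim about (323,342)) over the medium bowl (rim about (323,250)). Both sit about 2 mm off the dots in the same direction, so they are aligned with each other. Lowering.

servo_tool --targets '[{"hand": 1,"x": 0,"y": -0.001,"z": 0.03,"roll": 0},{"hand": 1,"x": 0,"y": -0.001,"z": 0.06,"roll": 0},{"hand": 1,"x": 0,"y": -0.001,"z": 0.09,"roll": 0},{"hand": 1,"x": 0,"y": -0.001,"z": 0.12,"roll": 0},{"hand": 1,"x": 0,"y": -0.001,"z": 0.145,"roll": 0},{"hand": 1,"x": 0,"y": -0.001,"z": 0.16,"roll": 0},{"hand": 1,"x": 0,"y": -0.001,"z": 0.17,"roll": 0},{"hand": 1,"x": 0,"y": -0.001,"z": 0.174,"roll": 0},{"hand": 1,"x": 0,"y": -0.001,"z": 0.174,"roll": 0},{"hand": 1,"x": 0,"y": -0.001,"z": 0.174,"roll": 0}]'

```text
time: 13.77
tool_pos: [0.4833, 0.0601, 0.0444]
tcp_rot: [0.422, 3.112, 0.0]
wrist_force: [0.5, -1.2, -1.2]
width: 0.575
grip_force: 31.4
```

servo_tool --targets '[{"hand": 1,"x": 0,"y": 0,"z": 0.003,"roll": 0},{"hand": 1,"x": 0,"y": 0,"z": 0.006,"roll": 0},{"hand": 1,"x": 0,"y": 0,"z": 0.006,"roll": 0},{"hand": 1,"x": 0,"y": 0,"z": 0.006,"roll": 0}]'

```text
time: 14.1
tool_pos: [0.4828, 0.0599, 0.041]
tcp_rot: [0.423, 3.113, 0.0]
wrist_force: [0.3, -0.6, -0.8]
width: 0.578
grip_force: 31.5
```

servo_tool --targets '[{"hand": 1,"x": 0,"y": 0,"z": 0.003,"roll": 0},{"hand": 1,"x": 0,"y": 0,"z": 0.005,"roll": 0},{"hand": 1,"x": 0,"y": 0,"z": 0.005,"roll": 0},{"hand": 1,"x": 0,"y": 0,"z": 0.005,"roll": 0}]'

```text
time: 14.43
tool_pos: [0.4825, 0.0599, 0.0382]
tcp_rot: [-0.423, -3.113, 0.0]
wrist_force: [0.1, -0.0, -0.4]
width: 0.581
grip_force: 31.5
```

servo_tool --targets '[{"hand": 1,"x": 0,"y": 0,"z": 0.002,"roll": 0},{"hand": 1,"x": 0,"y": 0,"z": 0.002,"roll": 0},{"hand": 1,"x": 0,"y": 0,"z": 0.002,"roll": 0}]'

```text
time: 14.68
tool_pos: [0.4829, 0.0599, 0.0375]
tcp_rot: [0.423, 3.113, 0.0]
wrist_force: [0.2, 0.0, 0.9]
width: 0.58
grip_force: 31.6
```

servo_tool --targets '[{"hand": 1,"x": 0,"y": 0,"z": 0.002,"roll": 0},{"hand": 1,"x": 0,"y": 0,"z": 0.002,"roll": 0},{"hand": 1,"x": 0,"y": 0,"z": 0.002,"roll": 0}]'

```text
time: 14.93
tool_pos: [0.483, 0.0599, 0.0374]
tcp_rot: [0.422, 3.113, -0.0]
wrist_force: [-4.0, 0.1, 8.1]
width: 0.581
grip_force: 32.2
```

servo_tool --targets '[{"hand": -0.2,"x": 0,"y": 0,"z": -0.001,"roll": 0},{"hand": -0.25,"x": 0,"y": 0,"z": -0.001,"roll": 0},{"hand": -0.32,"x": 0,"y": 0,"z": -0.001,"roll": 0},{"hand": -0.32,"x": 0,"y": 0,"z": -0.001,"roll": 0},{"hand": -0.32,"x": 0,"y": 0,"z": -0.001,"roll": 0},{"hand": -0.32,"x": 0,"y": 0,"z": -0.001,"roll": 0}]'

```text
time: 15.43
tool_pos: [0.4826, 0.0599, 0.0366]
tcp_rot: [-0.422, -3.113, 0.0]
wrist_force: [-0.7, -0.0, -0.5]
width: 0.659
grip_force: 0.0
```

servo_tool --targets '[{"hand": -0.32,"x": 0,"y": 0,"z": -0.01,"roll": 0},{"hand": -0.32,"x": 0,"y": 0,"z": -0.03,"roll": 0},{"hand": -0.32,"x": 0,"y": 0,"z": -0.06,"roll": 0},{"hand": -0.32,"x": 0,"y": 0,"z": -0.1,"roll": 0},{"hand": -0.32,"x": 0,"y": 0,"z": -0.16,"roll": 0},{"hand": -0.32,"x": 0,"y": 0,"z": -0.22,"roll": 0},{"hand": -0.32,"x": 0,"y": 0,"z": -0.28,"roll": 0},{"hand": -0.32,"x": 0,"y": 0.06,"z": -0.3,"roll": 0},{"hand": -0.32,"x": 0,"y": 0.14,"z": -0.3,"roll": 0},{"hand": -0.32,"x": 0,"y": 0.22,"z": -0.3,"roll": 0}]'

```text
time: 16.27
tool_pos: [0.5137, 0.1668, 0.1903]
tcp_rot: [0.426, 3.107, 0.003]
wrist_force: [0.0, 0.4, -0.5]
width: 0.658
grip_force: 0.0
```

servo_tool --targets '[{"hand": -0.32,"x": 0,"y": 0.08,"z": 0,"roll": 0},{"hand": -0.32,"x": 0,"y": 0.16,"z": 0,"roll": 0},{"hand": -0.32,"x": 0,"y": 0.2,"z": 0,"roll": 0},{"hand": -0.32,"x": 0,"y": 0.2,"z": 0,"roll": 0},{"hand": -0.32,"x": 0,"y": 0.2,"z": 0,"roll": 0}]'

```text
time: 16.68
tool_pos: [0.5387, 0.2633, 0.1874]
tcp_rot: [0.419, 3.113, -0.0]
wrist_force: [0.1, -0.0, -0.1]
width: 0.66
grip_force: 0.0
```

```bash
python3 - <<'E'
from h import *
t=read_camera("top")[220:420,220:420]; s=read_camera("scene")[120:280,200:400]
cv2.imwrite("pics/f.png",np.hstack([cv2.resize(t,(400,400)),cv2.resize(s,(400,400),)])[:,:,::-1])
E
```

```text
(no output)
```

View pics/f.png

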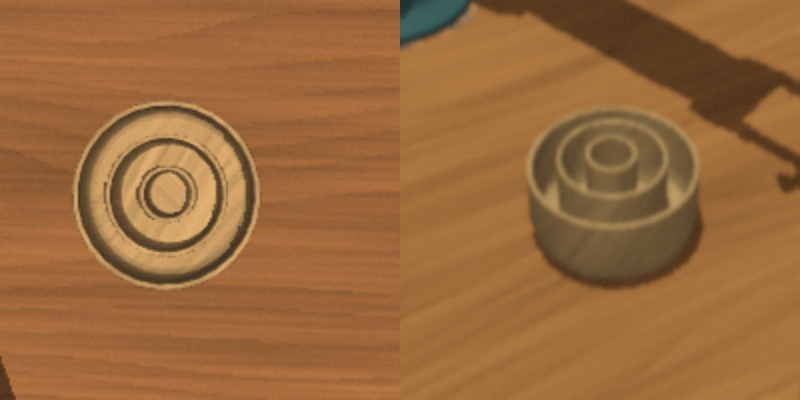

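Both views show the three vessels nested, concentric and upright: top view centre (167,195), scene view centre (610,155). The arm is clear, so I'll hand the job in.

```bash
python3 -c "
from workcell import ticket
print(ticket.finish_job())"
```

```text
the job is handed in; nothing more can be done
None
```

The medium bowl is nested in the large bowl and the small cup in the medium bowl, all upright and lowered in gently. The dark bowl was not touched, and I handed the job in at about 17 s; no verdict came back.

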